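# Seat the tumbler rotor in its bearing stand

### The arm

A 7-joint arm with a two-finger parallel gripper is mounted at the origin on a cart in front of the work surface, level with it; the furniture and walls round the work are solid. World frame = base frame: x ahead of the robot, y to its left, z up, the work surface at z = 0. Lengths are in m, angles in rad, forces in N, time in s.
With the tool pointing down it reaches from about 0.4 to 0.875 m from the base axis. Payload 19.3 kg.
Tool frame: the origin (TCP) lies at the very end of the fingers, on their centre line; the grasp point (between the pads) lies 19 mm behind it; z points along the fingers, y is the direction in which the jaws open and shut (so a half turn about z gives the same grasp; the last joint's range is limited). The gripper opens to 85 mm and grips with 20 to 120 N. Pads are 22 mm wide; open, the fingers measure 114 mm over their backs; the gripper's body (76 mm by 85 mm) begins 54 mm behind the grasp point. The pads swing forward as they close: fully open they stand 13 mm farther back than shut.
Start: joints at [-0.07, 0.521, -0.036, 1.599, 0.021, 1.021, -0.113], TCP at [0.625, -0, 0.231] pointing down, gripper open.
Joint ranges: [-2.91, 2.91], [-0.3, 2.13], [-1.5, 1.42], [0.17, 2.43], [-1.26, 4.41], [0.16, 1.93], [-2.52, 2.52]. Speed limits (rad/s): [1.89, 1.89, 2.39, 2.39, 3.01, 3.01, 3.01].

### API

Orientations are given as [roll, pitch, yaw] about the fixed x, y, z axes, in that order (R = Rz(yaw) Ry(pitch) Rx(roll)).
In Python, from workcell import bot, grab_frame, calibration, workorder gives the robot as it stands.
- The arm moves only by the tool move_arm, never from a script. Its arguments are lists of equal length, an entry for each row: "jaw": the closure in counts, from 0 (fully open) to 255 (shut); "dp": the shift along the tool's x, y, z in units of 800 mm (1.0 is 800 mm), a list of three; "rotation": the turn, a rotation vector about the tool's x, y, z in units of pi rad (1.0 is pi rad), a list of three. In form: {"jaw": [jaw, ...], "dp": [[dx, dy, dz], ...], "rotation": [[rx, ry, rz], ...]}. A call has 1 to 10 rows; each row shifts and turns the commanded pose from where the row before left it, along the tool's axes as they then stand; what a row does not reach is not made up. A row lasts 1/8 s, in which the tool goes at most 62.5 mm and 10.7 degrees, less where a joint would pass 70% of its speed; a pose out of reach is approached as far as the arm can. A call with a number of a shift or a turn outside -1 to 1 is refused whole. A call with a gripper value outside its range is refused whole. The fingers move at their own pace and stop on an object; "squeeze" is the grip in N (left out, the last holds). Time passes only in rows, so rows that do not move let the fingers close. It gives the time, the measured TCP pose, the force and the opening at its end, in the units of the state.
- bot.observe(): the state, without advancing time (a new reading comes with each control period).
- grab_frame(name): name is "scene" or "side" or "wrist"; returns the picture (480x640x3 uint8, blue, green, red); there is no depth.
- calibration(name): a dict with "camera_matrix" (3x3 intrinsics, pixels), "T" (4x4, takes a point from camera to world coordinates). Camera axes: x right, y down, z forward; pixel columns grow to the right and rows downward; lengths in m; the calibration is good to about 2 mm. A picture is of the moment at which its call begins: read the wrist's pose just before it. calibration takes no time and is no camera call; for the wrist camera it gives the pose at the moment of the call.
- workorder.job_done(): hands the job in, once; it reports no verdict.
The state is a dict: "clock": time; "qpos": joint angles; "qd": joint speeds; "joint_efforts": joint torques, N m; "position": TCP position; "tool_rot": TCP orientation; "force": force on the tool from outside, world axes, zero at the start; "moment": the same for the moment, N m; "grip_width": finger opening in m.
Only numpy, scipy, OpenCV 4.12 (cv2) and the standard library are available. Lean on these libraries where they do the work, as an engineer would, in place of code of your own. Each camera call takes 0.05 s, during which the arm holds its last target. There are 200 camera calls.

### The job

Pick up the rotor of the sample tumbler and lower its axle into the two open slots of the bearing stand, either way round. Press it down past the sprung pads, feeling for the stop, until both ends sit fully home and level under a push of some 10 N on the slot floors (never over 20 N), then let go. Leave the bottle, beaker and tin alone.

Things in the scene. Friction and masses are not known exactly. Their poses are not given: they have to be found in the camera images.
- rotor: Loose rotor, about 0.3 kg, lying on the bench: grey clamp block 36 (x) by 50 (y) by 36 mm high amid a round steel axle, 10 mm thick, 156 mm long, along its y. End plates and collars reach 37 mm either side of the middle; beyond, the axle is bare. Origin: centre of the block's underside, the axle's centre line 18 mm above it; z is up as it lies.
- axle_end_1 (a point): Point on the rotor's axle centre line, 67 mm from the middle toward the rotor's +y: the part of the axle that goes into one slot.
- axle_end_2 (a point): The same point 67 mm from the middle toward the rotor's -y.
- stand: Fixed aluminium stand: base 110 (x) by 164 (y) by 12 mm (18 mm along the middle) and two cheeks, 14 mm thick, 83 mm high, at its y = +67 and -67 mm, 120 mm free between them. In each a slot, open at the top, 12 mm wide in x, the mouth widened to about 25 mm by 45-degree lead-ins; a sprung black pad narrows its lower part. Origin: centre of the underside; y from slot to slot, z up.
- slot_left (a point): Home of the axle's centre line in the +y cheek: slot's middle plane, 5 mm over its floor, 51 mm over the bench (rotor's underside then 33 mm). The black pad stands out of the +x wall to x = +2.5 mm from the floor to 12 mm above it, then slopes back 20 degrees to 23 mm above; it holds the seated axle about 1 mm to -x of the plane.
- slot_right (a point): The same point in the -y cheek. Both pads (springs about 5 N each) must be pushed back and rubbed past: felt from an axle height of about 66 mm above the bench down, very roughly 5 to 12 N in all. The rub holds the rotor where it is left, so its weight alone does not seat it.
- bearing: The two brass slot floors together, 46 mm above the bench (rigid part of the stand, same origin and axes as the stand); the axle bottoms on them, hard.
- amber_bottle: Bystander: small brown bottle, 32 mm diameter, 53 mm high; origin under its centre.
- beaker_small: Bystander: small clear beaker, 54 mm diameter, 46 mm high; origin under its centre.
- filter_tin: Bystander: round blue tin, 70 mm diameter, 34 mm high; origin under its centre.

How it is judged:
On the way:
1. the axle is pressed onto the slot floors with more than 6 N, both ends within 1.5 mm of home (contact force between rotor and bearing above 6 N and z of axle_end_1 in the frame of stand between 0.048 and 0.0525 m and x of axle_end_1 in the frame of stand between -0.004 and 0.004 m and z of axle_end_2 in the frame of stand between 0.048 and 0.0525 m and x of axle_end_2 in the frame of stand between -0.004 and 0.004 m and y of rotor in the frame of stand between -0.012 and 0.012 m), for 0.15 s.
At the end, for the whole second after the job is handed in: Both axle ends lie in their slots (within 4 mm of the slot's middle plane), each no more than 1.5 mm above its home height, the rotor within 12 mm of the middle between the cheeks, released and at rest (z of axle_end_1 in the frame of stand between 0.048 and 0.0525 m and x of axle_end_1 in the frame of stand between -0.004 and 0.004 m and z of axle_end_2 in the frame of stand between 0.048 and 0.0525 m and x of axle_end_2 in the frame of stand between -0.004 and 0.004 m and y of rotor in the frame of stand between -0.012 and 0.012 m and linear speed of rotor below 0.01 m/s); the robot touches nothing.
It fails at once if the bearings take more than 22 N (contact force between rotor and bearing above 22 N).
It fails at once if the amber bottle is moved more than 20 mm (distance of amber_bottle from where it was at the start of the episode above 0.02 m).
It fails at once if the beaker is moved more than 20 mm (distance of beaker_small from where it was at the start of the episode above 0.02 m).
It fails at once if the filter tin is moved more than 20 mm (distance of filter_tin from where it was at the start of the episode above 0.02 m).
It also fails if it takes over 61 s, if anything falls off the work surface, if the arm or the gripper's body presses on something with over 40 N, if the wrist force passes 120 N, or if a joint passes its speed limit or range.

## Working session

There is one attempt and no reset: what is moved stays moved. The work goes in short steps, Python scripts to look and compute and a tool call to move; the robot and the scene stay as the last step left them, time stands still between calls to the robot, and variables do not carry over. Pictures are saved under pics/ and viewed, about 8 in all and at most 12, crops included, and the job is handed in when it is done.

Besides the shell and the picture viewer there is one more tool, called after ">>>" as a command line: name --argument value ..., lists and objects as JSON in quotes. move_arm: Moves the arm, as the interface text tells. Shifts and turns lie within -1 to 1; 1 stands for 800 mm of shift or pi rad of turn. Its arguments: {"type":"object","properties":{"jaw":{"type":"array","items":{"type":"number"}},"dp":{"type":"array","items":{"type":"array","items":{"type":"number","minimum":-1,"maximum":1}}},"rotation":{"type":"array","items":{"type":"array","items":{"type":"number","minimum":-1,"maximum":1}}},"squeeze":{"type":"number"}},"required":["jaw","dp","rotation"]}

```bash
mkdir -p pics
python3 - <<'E'
from workcell import bot, grab_frame, calibration
import cv2,numpy as np
print(bot.observe())
for n in("scene","side","wrist"):
    c=calibration(n);f=grab_frame(n);cv2.imwrite(f"pics/{n}0.png",f)
    print(n,np.round(c["camera_matrix"],2).tolist(),np.round(c["T"],4).tolist())
E
```

```text
{'clock': 0.0, 'qpos': array([-0.07018961,  0.52200742, -0.03632933,  1.59999336,  0.02120856,
        1.02109435, -0.11281801]), 'qd': array([-0.00151986,  0.00081819,  0.00035114, -0.00074656, -0.000564  ,
       -0.0008003 ,  0.00059811]), 'joint_efforts': array([-4.24098413e-03, -9.27110124e+01,  1.97758444e+00, -3.69928443e+01,
        1.76317629e-02,  8.19846697e-03, -6.58496788e-05]), 'position': array([ 6.24669873e-01, -4.41340249e-05,  2.30735065e-01]), 'tool_rot': array([-3.14047874e+00,  8.57287130e-05,  1.57076389e+00]), 'force': array([ 0.06266237, -0.37774666,  0.68810994]), 'moment': array([ 0.01069796, -0.04640925, -0.00900127]), 'grip_width': 0.0853838290783918}
scene [[436.97, 0.0, 319.94], [0.0, 436.97, 236.1], [0.0, 0.0, 1.0]] [[0.8952, -0.355, 0.2693, 0.3042], [-0.4456, -0.7049, 0.5519, -0.6215], [-0.0061, -0.614, -0.7892, 0.7764], [0.0, 0.0, 0.0, 1.0]]
side [[476.42, 0.0, 317.76], [0.0, 476.42, 236.01], [0.0, 0.0, 1.0]] [[-0.4567, 0.7738, -0.439, 1.1201], [0.8896, 0.3992, -0.2218, 0.1947], [0.0036, -0.4918, -0.8707, 1.166], [0.0, 0.0, 0.0, 1.0]]
wrist [[354.47, 0.0, 320.84], [0.0, 354.47, 231.5], [0.0, 0.0, 1.0]] [[1.0, 0.0008, -0.0006, 0.6253], [0.0006, -0.9567, -0.2911, 0.0742], [-0.0008, 0.2911, -0.9567, 0.3729], [0.0, 0.0, 0.0, 1.0]]
```

View pics/scene0.png

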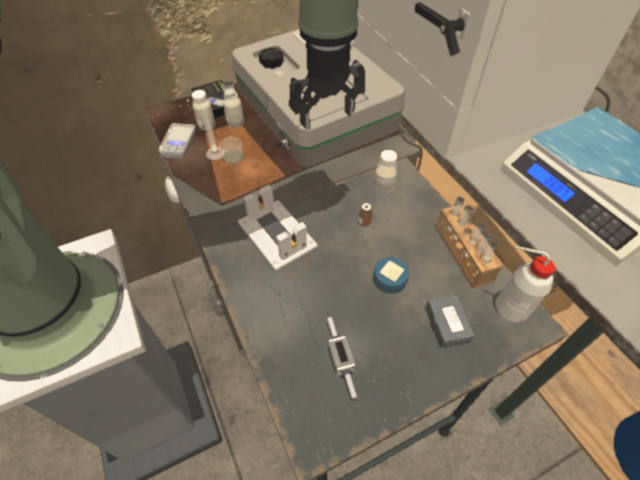

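View pics/wrist0.png

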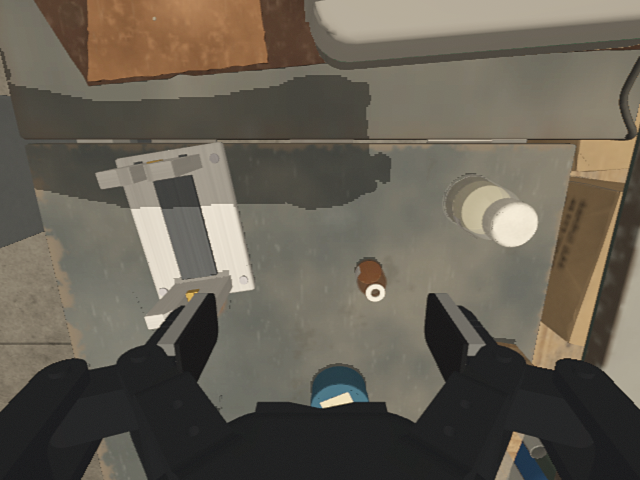

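The scene shows the rotor near (341,357) with its axle running from (331,320) to (352,396), and the stand near (278,232). The bottle is at (365,215) and the tin at (391,274). In the wrist view the stand is at left, with cheeks near (150,172) and (190,290).

Run:
```python
import cv2
s=cv2.imread("pics/scene0.png");w=cv2.imread("pics/side0.png")
a=cv2.resize(s[310:410,290:400],None,fx=5,fy=5,interpolation=cv2.INTER_CUBIC)
b=cv2.resize(s[180:275,230:325],None,fx=5,fy=5,interpolation=cv2.INTER_CUBIC)[:500]
b=cv2.copyMakeBorder(b,0,500-b.shape[0],0,0,0)
c=cv2.hconcat([a,b])[:, :]
cv2.imwrite("pics/c1.png",cv2.resize(c,None,fx=.78,fy=.78))
```

```text
(no output)
```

View pics/side0.png

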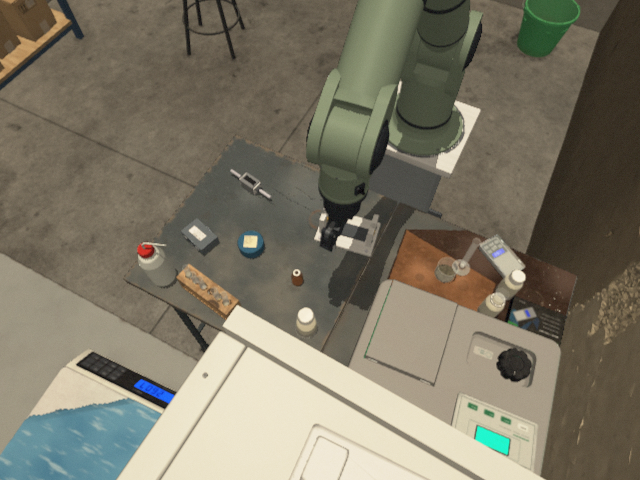

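View pics/c1.png

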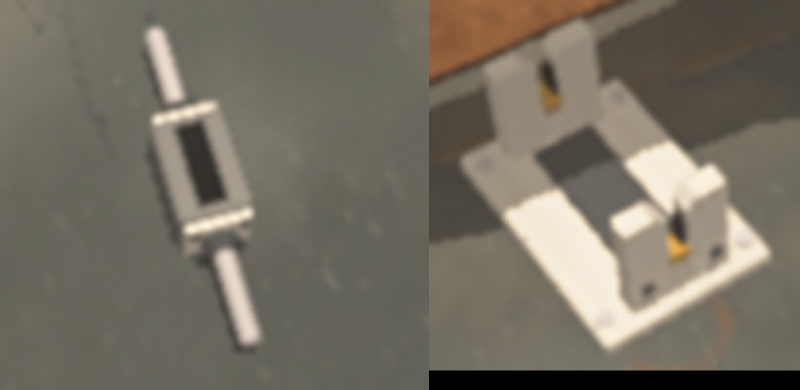

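The zoomed crop shows the rotor axle tips and block clearly. It also shows the stand's four base corners and both slots, with the pads dark.

```bash
cat > h.py <<'E'
import numpy as np
from workcell import calibration
def ray(cal,uv,z):
    K=cal["camera_matrix"];T=cal["T"]
    d=T[:3,:3]@np.linalg.inv(K)@np.array([*uv,1.]);o=T[:3,3]
    return o+d*(z-o[2])/d[2]
def proj(cal,p):
    T=np.linalg.inv(cal["T"]);q=cal["camera_matrix"]@(T[:3,:3]@np.asarray(p)+T[:3,3]);return q[:2]/q[2]
E
python3 - <<'E'
from h import *
np.set_printoptions(precision=4,suppress=True)
s=calibration("scene");w=calibration("wrist");d=calibration("side")
a=ray(s,(329.7,317.7),.018);b=ray(s,(353.6,398.5),.018)
print("rotor",a,b,(a+b)/2,np.linalg.norm(a-b),np.degrees(np.arctan2(*(b-a)[1::-1])))
a=ray(d,(231,171),.018);b=ray(d,(271,198),.018);print("rotor side",a,b,(a+b)/2,np.linalg.norm(a-b),np.degrees(np.arctan2(*(b-a)[1::-1])))
for n,c,P in(("scene",s,[(239.2,221),(316.9,244.6),(276.4,269.2),(279,201)]),("wrist",w,[(117,158),(218,142),(254,290),(148,328)])):
    Q=np.array([ray(c,p,.012) for p in P]);print(n,Q,Q.mean(0))
for nm,uv,z in(("bottle",(365,223),0),("tin",(391,280),0),("beaker",(232,160),0),("whitecap",(388,185),0)):print(nm,ray(s,uv,z))
E
```

```text
rotor [ 0.4913 -0.2773  0.018 ] [ 0.458  -0.4311  0.018 ] [ 0.4746 -0.3542  0.018 ] 0.1573568916244425 -102.24000938096727
rotor side [ 0.4615 -0.4309  0.018 ] [ 0.4909 -0.2759  0.018 ] [ 0.4762 -0.3534  0.018 ] 0.1578173414583137 79.25040288455416
scene [[ 0.42    0.035   0.012 ]
 [ 0.5487 -0.105   0.012 ]
 [ 0.4445 -0.1246  0.012 ]
 [ 0.5254  0.0508  0.012 ]] [ 0.4846 -0.036   0.012 ]
wrist [[ 0.421   0.0411  0.012 ]
 [ 0.5235  0.0567  0.012 ]
 [ 0.5503 -0.1043  0.012 ]
 [ 0.4246 -0.1529  0.012 ]] [ 0.4798 -0.0398  0.012 ]
bottle [ 0.6789 -0.091   0.    ]
tin [ 0.6498 -0.2491 -0.    ]
beaker [0.4763 0.2498 0.    ]
whitecap [ 0.7909 -0.0109 -0.    ]
```

>>> move_arm --jaw '[0,0,0,0,0,0,0,0,0,0]' --dp '[[-0.0553,-0.0234,0],[-0.0553,-0.0234,0],[-0.0553,-0.0234,0],[-0.0553,-0.0234,0],[-0.0553,-0.0234,0],[-0.0553,-0.0234,0],[-0.0553,-0.0234,0],[-0.0553,-0.0234,0],[0,0,0.04],[0,0,0.04]]' --rotation '[[0,0,0],[0,0,0],[0,0,0],[0,0,0],[0,0,0],[0,0,0],[0,0,0],[0,0,0],[0,0,0.033],[0,0,0.033]]' --squeeze 40

```text
clock: 1.4
position: [0.4748, -0.3546, 0.1665]
tool_rot: [3.141, 0.0, 1.359]
force: [1.8, -0.3, -0.6]
grip_width: 0.0856
```

>>> move_arm --jaw '[0,0]' --dp '[[0,0,0],[0,0,0]]' --rotation '[[0,0,0],[0,0,0]]'

```text
clock: 1.65
position: [0.4757, -0.3541, 0.1683]
tool_rot: [3.141, 0.0, 1.366]
force: [-0.1, -0.2, 0.1]
grip_width: 0.0855
```

Run:
```python
from h import *
from workcell import bot,grab_frame
import cv2
o=bot.observe();c=calibration("wrist");f=grab_frame("wrist");cv2.imwrite("pics/w1.png",f)
np.savez("w1.npz",K=c["camera_matrix"],T=c["T"])
print(o["clock"],o["position"],o["tool_rot"],o["force"])
for y in(-.078,.078):
    a=np.radians(78);print(proj(c,[.475+y*np.cos(a),-.354+y*np.sin(a),.018]))
```

```text
1.65 [ 0.47566947 -0.35408856  0.16833917] [3.14083076e+00 3.38948234e-04 1.36606650e+00] [-0.11870701 -0.17834176  0.07555941]
[318.88366301 297.75488251]
[319.60933136 118.73440607]
```

View pics/w1.png

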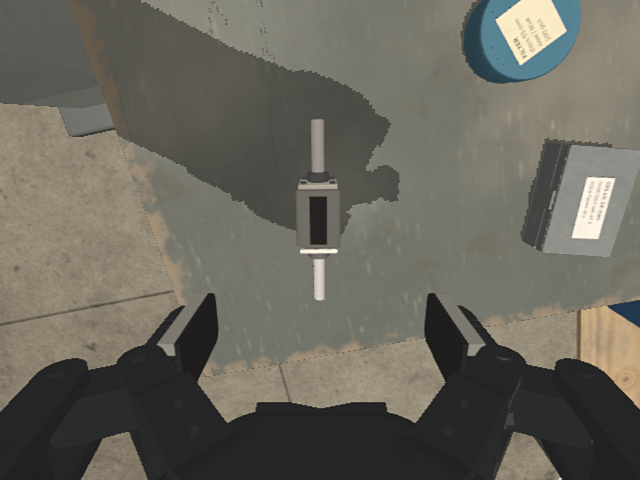

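The rotor lies square between the fingers, with its tips at about (317,119) and (319.5,300), within 3 px of the prediction. I'll refine the pose with a sub-pixel fit.

Run:
```python
import numpy as np,cv2
from h import ray
d=np.load("w1.npz");c=dict(camera_matrix=d["K"],T=d["T"])
f=cv2.imread("pics/w1.png").astype(int).min(2)
pts=[]
for r in list(range(128,168,4))+list(range(264,296,4)):
    row=f[r,300:340];m=np.where(row>row.min()+.6*(row.max()-row.min()))[0]
    pts.append((300+m.mean(),r,len(m)))
print(np.round(pts,1).tolist())
P=np.array([ray(c,p[:2],.018) for p in pts]);
P=P[[p[2]<=16 for p in pts]]
k=np.polyfit(P[:,1],P[:,0],1);print("yaw axis deg",90-np.degrees(np.arctan(k[0])),"x at -.354",np.polyval(k,-.354))
for p in((317,119),(319.5,300.5)):print(ray(c,p,.018))
```

```text
[[317.0, 128.0, 11.0], [317.0, 132.0, 11.0], [317.0, 136.0, 11.0], [317.0, 140.0, 11.0], [317.0, 144.0, 11.0], [317.0, 148.0, 11.0], [317.0, 152.0, 11.0], [317.0, 156.0, 11.0], [317.5, 160.0, 12.0], [317.5, 164.0, 12.0], [318.5, 264.0, 10.0], [319.0, 268.0, 9.0], [319.0, 272.0, 9.0], [319.0, 276.0, 9.0], [319.0, 280.0, 9.0], [319.0, 284.0, 9.0], [319.0, 288.0, 9.0], [319.0, 292.0, 9.0]]
yaw axis deg 78.94120604654147 x at -.354 0.4739957024655082
[ 0.48916746 -0.27748337  0.018     ]
[ 0.45876612 -0.43314073  0.018     ]
```

>>> move_arm --jaw '[0,0,0,0,0,0,0,0]' --dp '[[-0.0019,-0.0018,0.045],[0,0,0.045],[0,0,0.045],[0,0,0.035],[0,0,0.015],[0,0,0.01],[0,0,0.005],[0,0,0]]' --rotation '[[0,0,-0.0033],[0,0,0],[0,0,0],[0,0,0],[0,0,0],[0,0,0],[0,0,0],[0,0,0]]'

```text
clock: 2.7
position: [0.4737, -0.3553, 0.0078]
tool_rot: [3.141, 0.0, 1.374]
force: [-0.1, 0.3, 0.5]
grip_width: 0.0854
```

>>> move_arm --jaw '[255,255,255,255,255,255,255,255]' --dp '[[0,0,0],[0,0,0],[0,0,0],[0,0,0],[0,0,0],[0,0,0],[0,0,0],[0,0,0]]' --rotation '[[0,0,0],[0,0,0],[0,0,0],[0,0,0],[0,0,0],[0,0,0],[0,0,0],[0,0,0]]' --squeeze 40

```text
clock: 3.7
position: [0.4736, -0.3552, 0.0076]
tool_rot: [3.141, 0.0, 1.374]
force: [-0.2, 0.4, 5.7]
grip_width: 0.0354
```

>>> move_arm --jaw '[255,255,255,255,255,255,255,255,255,255]' --dp '[[0,0,-0.01],[0,0,-0.04],[0,0,-0.06],[0,0,-0.06],[0,0,-0.06],[0.0478,0.01,0],[0.0478,0.01,0],[0.0478,0.01,0],[0.0478,0.01,0],[0.0478,0.01,0]]' --rotation '[[0,0,0],[0,0,0],[0,0,-0.0365],[0,0,-0.0365],[0,0,-0.0365],[0,0,0],[0,0,0],[0,0,0],[0,0,0],[0,0,0]]'

```text
clock: 4.95
position: [0.4848, -0.1589, 0.1917]
tool_rot: [3.141, 0.0, 1.718]
force: [1.0, 0.4, -2.1]
grip_width: 0.0357
```

>>> move_arm --jaw '[255,255,255]' --dp '[[0,0,0],[0,0,0],[0,0,0]]' --rotation '[[0,0,0],[0,0,0],[0,0,0]]'

```text
clock: 5.32
position: [0.4849, -0.1611, 0.1914]
tool_rot: [-3.141, 0.0, 1.716]
force: [0.0, -0.7, -1.6]
grip_width: 0.0353
```

Run:
```python
from h import *
from workcell import bot,grab_frame
import cv2
o=bot.observe();c=calibration("wrist");f=grab_frame("wrist");cv2.imwrite("pics/w2.png",f)
np.savez("w2.npz",K=c["camera_matrix"],T=c["T"])
print(o["clock"],o["position"],o["tool_rot"],o["force"],o["grip_width"])
```

```text
5.325 [ 0.48485462 -0.16113984  0.19136335] [-3.14147524e+00  3.08095944e-04  1.71635853e+00] [ 0.02061074 -0.73190811 -1.62371383] 0.03527617180714156
```

View pics/w2.png

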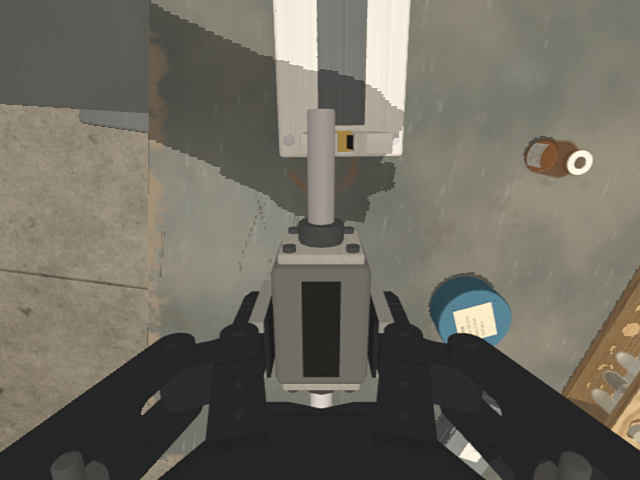

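The rotor is held level with its axle vertical in the image (tip at (321,110)). Part of the stand is visible behind it, with near base corners at about (279,157) and (403,157). I'll zoom in for precise stand corners.

Run:
```python
import cv2
a=cv2.resize(cv2.imread("pics/w2.png")[0:180,250:430],None,fx=2.2,fy=2.2,interpolation=cv2.INTER_CUBIC)
b=cv2.resize(cv2.imread("pics/wrist0.png")[130:340,85:265],None,fx=2.2,fy=2.2,interpolation=cv2.INTER_CUBIC)
a=cv2.copyMakeBorder(a,0,b.shape[0]-a.shape[0],0,0,0)
cv2.imwrite("pics/c2.png",cv2.hconcat([a,b]))
```

```text
(no output)
```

View pics/c2.png

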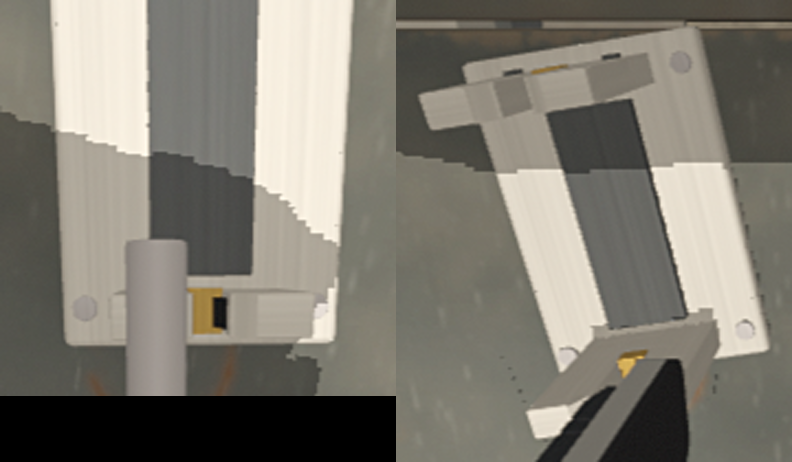

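The left panel shows the stand's near base edge and both side edges. The right panel shows three clean base corners. Next I'll fit the stand pose to all of these.

Run:
```python
import numpy as np
from scipy.optimize import least_squares
from h import *
s=calibration("scene");d=np.load("w2.npz");w2=dict(camera_matrix=d["K"],T=d["T"])
w0=dict(camera_matrix=np.array([[354.47,0,320.84],[0,354.47,231.5],[0,0,1]]),T=np.array([[1.0,0.0008,-0.0006,0.6253],[0.0006,-0.9567,-0.2911,0.0742],[-0.0008,0.2911,-0.9567,0.3729],[0,0,0,1]]))
A=lambda x,y:(.055*x,.082*y)
O={"scene":[(s,(239.2,221),A(-1,1)),(s,(316.9,244.6),A(1,-1)),(s,(276.4,269.2),A(-1,-1)),(s,(279,201),A(1,1))],
"w0":[(w0,(116.4,159.5),A(-1,1)),(w0,(221.8,142.7),A(1,1)),(w0,(254.1,289.1),A(1,-1))],
"w2":[(w2,(280,156.8),A(-1,-1)),(w2,(402.3,155.5),A(1,-1))]}
def res(p,L):
    c,q=np.cos(p[2]),np.sin(p[2])
    return np.concatenate([(ray(k,uv,.012)[:2]-[p[0]+c*x-q*y,p[1]+q*x+c*y]) for k,uv,(x,y) in L])
for n,L in list(O.items())+[("w02",O["w0"]+O["w2"]),("all",sum(O.values(),[]))]:
    r=least_squares(res,[.484,-.036,.15],args=(L,));print(n,np.round(r.x[:2],4),round(np.degrees(r.x[2]),2),np.round(r.fun*1e3,1))
# w2 edges: yaw from side edges
for a,b in(((280,156.8),(273.6,0)),((402.3,155.5),(410,0))):
    v=ray(w2,b,.012)-ray(w2,a,.012);print(np.degrees(np.arctan2(v[1],v[0]))-90)
# axle in gripper, tip px (321,110); z of axle line ~ TCPz+.0104
from workcell import bot
o=bot.observe();print("tip",ray(w2,(321,110),o["position"][2]+.0104),ray(w2,(321,215),o["position"][2]+.0104))
```

```text
scene [ 0.4846 -0.036 ] 8.9 [ 2.4 -1.6 -3.   3.4  1.5  0.9 -0.9 -2.7]
w0 [ 0.4851 -0.0322] 8.5 [ 1.5 -1.1 -0.3 -0.9 -1.2  2.1]
w2 [ 0.4837 -0.0315] 8.97 [ 0.6  0.1 -0.6 -0.1]
w02 [ 0.4848 -0.0319] 8.45 [ 1.7 -1.5 -0.1 -1.2 -0.9  1.8  0.3  0.  -1.   0.9]
all [ 0.4847 -0.0337] 8.74 [ 2.1 -4.  -2.8  1.4  1.7 -1.5 -1.2 -4.9  2.2  0.7  0.5  0.4 -1.1  3.3
 -0.   2.1 -1.2  2.4]
8.83047858249624
9.318724199634872
tip [ 0.47398796 -0.08315574  0.20170486] [ 0.47953601 -0.12081409  0.20170486]
```

>>> move_arm --jaw '[255,255,255,255,255,255,255,255,255,255]' --dp '[[0.0,0.0,0],[0.04,0.006,0],[0.04,0.006,0],[0.04,0.006,0],[0.0396,0.006,0],[0,0,0.04],[0,0,0.05],[0,0,0.04],[0,0,0],[0,0,0]]' --rotation '[[0,0,-0.0028],[0,0,0],[0,0,0],[0,0,0],[0,0,0],[0,0,0],[0,0,0],[0,0,0],[0,0,0],[0,0,0]]'

```text
clock: 6.62
position: [0.4848, -0.0312, 0.0883]
tool_rot: [3.141, 0.0, 1.726]
force: [0.4, 0.1, -1.0]
grip_width: 0.0353
```

Run:
```python
from h import *
from workcell import bot,grab_frame
import cv2
o=bot.observe();c=calibration("wrist");f=grab_frame("wrist");g=grab_frame("scene")
np.savez("w3.npz",K=c["camera_matrix"],T=c["T"])
print(o["clock"],o["position"],o["tool_rot"],o["force"],o["grip_width"])
a=cv2.resize(f[60:310,200:460],None,fx=1.6,fy=1.6,interpolation=cv2.INTER_CUBIC)
b=cv2.resize(g[165:265,225:325],(400,400),interpolation=cv2.INTER_CUBIC)
cv2.imwrite("pics/w3.png",f);cv2.imwrite("pics/c3.png",cv2.hconcat([a[:400,:400],b]))
```

```text
6.625 [ 0.4847633  -0.0312038   0.08830287] [3.14072738e+00 1.68925847e-04 1.72635846e+00] [ 0.40824061  0.10522803 -1.01871906] 0.03533256236412251
```

View pics/c3.png

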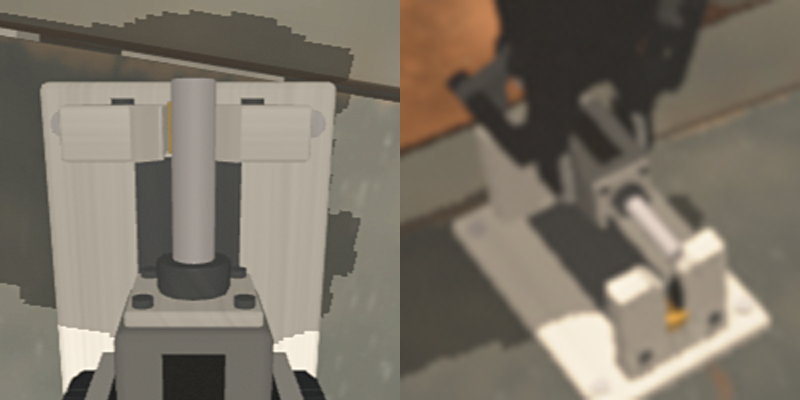

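The far cheek's lead-ins run from 132 to 242 (crop x, centre 187), while the axle is centred at 193.5, so the axle is about 1.5 mm too far to +x. I'll check the yaw too.

Run:
```python
import cv2
from h import *
d=np.load("w3.npz");c=dict(camera_matrix=d["K"],T=d["T"])
f=cv2.imread("pics/w3.png").astype(float).mean(2)
# base side edges by gradient
for name,lo,hi,sg in(("L",222,245,1),("R",395,414,-1)):
    P=[]
    for r in range(150,258,4):
        g=sg*np.diff(cv2.GaussianBlur(f[r-1:r+2].mean(0)[None],(1,1),0)[0]);k=lo+np.argmax(g[lo:hi]);P.append((k+.5,r))
    P=np.array(P);Q=np.array([ray(c,p,.012) for p in P])
    k=np.polyfit(Q[:,1],Q[:,0],1);r_=Q[:,0]-np.polyval(k,Q[:,1]);m=abs(r_)<.0012;k=np.polyfit(Q[m,1],Q[m,0],1)
    print(name,m.sum(),"yaw",-np.degrees(np.arctan(k[0])),"x at y=-.032",np.polyval(k,-.032))
px=lambda u,v:(200+u/1.6,60+v/1.6)
print("cheek",ray(c,px(62,125),.083),ray(c,px(309,125),.083),"mouth",ray(c,px(132,125),.083),ray(c,px(242,125),.083))
print("axle",ray(c,px(193.5,125),.0988),ray(c,px(193.5,250),.0988))
```

```text
L 27 yaw 8.983301103243546 x at y=-.032 0.42849649659996014
R 27 yaw 9.386620288687924 x at y=-.032 0.5383764497966225
cheek [0.44203396 0.03148914 0.083     ] [0.50338453 0.04114634 0.083     ] mouth [0.45941533 0.03422514 0.083     ] [0.48673759 0.03852594 0.083     ]
axle [0.47457619 0.03721896 0.0988    ] [0.47908165 0.00861815 0.0988    ]
```

>>> move_arm --jaw '[255,255,255,255,255,255,255]' --dp '[[0,-0.002,0],[0,0,0],[0,0,0.01],[0,0,0.01],[0,0,0.01],[0,0,0.004],[0,0,0]]' --rotation '[[0,0,-0.0013],[0,0,0],[0,0,0],[0,0,0],[0,0,0],[0,0,0],[0,0,0]]'

```text
clock: 7.6
position: [0.4825, -0.0313, 0.0598]
tool_rot: [-3.141, -0.0, 1.731]
force: [0.9, -0.3, -3.4]
grip_width: 0.0354
```

>>> move_arm --jaw '[255,255]' --dp '[[0,0,0],[0,0,0]]' --rotation '[[0,0,0],[0,0,0]]'

```text
clock: 7.85
position: [0.4828, -0.0313, 0.0603]
tool_rot: [3.141, 0.0, 1.731]
force: [0.4, -0.3, -2.4]
grip_width: 0.035
```

>>> move_arm --jaw '[255,255,255,255,255,255]' --dp '[[0,0,0.002],[0,0,0.002],[0,0,0.002],[0,0,0.002],[0,0,0],[0,0,0]]' --rotation '[[0,0,0],[0,0,0],[0,0,0],[0,0,0],[0,0,0],[0,0,0]]'

```text
clock: 8.6
position: [0.4822, -0.0314, 0.0536]
tool_rot: [-3.141, -0.0, 1.73]
force: [-3.2, -0.8, -1.3]
grip_width: 0.0355
```

>>> move_arm --jaw '[255,255,255,255,255,255]' --dp '[[0,0,0.0015],[0,0,0.0015],[0,0,0.0015],[0,0,0.0015],[0,0,0],[0,0,0]]' --rotation '[[0,0,0],[0,0,0],[0,0,0],[0,0,0],[0,0,0],[0,0,0]]'

```text
clock: 9.35
position: [0.4819, -0.0315, 0.0489]
tool_rot: [-3.14, 0.0, 1.73]
force: [-7.1, -1.4, 5.1]
grip_width: 0.0358
```

>>> move_arm --jaw '[255,255,255,255,255,255]' --dp '[[0,0,0.0012],[0,0,0.0012],[0,0,0.0012],[0,0,0.0012],[0,0,0],[0,0,0]]' --rotation '[[0,0,0],[0,0,0],[0,0,0],[0,0,0],[0,0,0],[0,0,0]]'

```text
clock: 10.1
position: [0.4819, -0.0315, 0.045]
tool_rot: [-3.14, 0.0, 1.73]
force: [-7.0, -0.4, 1.8]
grip_width: 0.0358
```

>>> move_arm --jaw '[255,255,255,255]' --dp '[[0,0,0.0006],[0,0,0.0006],[0,0,0],[0,0,0]]' --rotation '[[0,0,0],[0,0,0],[0,0,0],[0,0,0]]'

```text
clock: 10.6
position: [0.4819, -0.0315, 0.0441]
tool_rot: [-3.14, 0.0, 1.73]
force: [-7.8, -0.4, 4.4]
grip_width: 0.0356
```

>>> move_arm --jaw '[255,255,255,255,255]' --dp '[[0,0,0.0006],[0,0,0.0006],[0,0,0.0006],[0,0,0],[0,0,0]]' --rotation '[[0,0,0],[0,0,0],[0,0,0],[0,0,0],[0,0,0]]'

```text
clock: 11.22
position: [0.4818, -0.0314, 0.0426]
tool_rot: [-3.14, -0.0, 1.73]
force: [-8.2, -2.1, 3.6]
grip_width: 0.0355
```

>>> move_arm --jaw '[255,255,255]' --dp '[[0,0,0.0006],[0,0,0],[0,0,0]]' --rotation '[[0,0,0],[0,0,0],[0,0,0]]'

```text
clock: 11.6
position: [0.4818, -0.0315, 0.0421]
tool_rot: [-3.14, -0.0, 1.73]
force: [-7.5, -1.2, 4.0]
grip_width: 0.0354
```

>>> move_arm --jaw '[255,255,255]' --dp '[[0,0,0.0006],[0,0,0],[0,0,0]]' --rotation '[[0,0,0],[0,0,0],[0,0,0]]'

```text
clock: 11.98
position: [0.4818, -0.0315, 0.0416]
tool_rot: [-3.14, 0.0, 1.73]
force: [-7.1, -2.0, 3.4]
grip_width: 0.0353
```

>>> move_arm --jaw '[255,255,255]' --dp '[[0,0,0.0006],[0,0,0],[0,0,0]]' --rotation '[[0,0,0],[0,0,0],[0,0,0]]'

```text
clock: 12.35
position: [0.4819, -0.0315, 0.0411]
tool_rot: [-3.14, 0.0, 1.73]
force: [-6.2, -1.3, 4.1]
grip_width: 0.0356
```

>>> move_arm --jaw '[255,255,255]' --dp '[[0,0,0.0004],[0,0,0],[0,0,0]]' --rotation '[[0,0,0],[0,0,0],[0,0,0]]'

```text
clock: 12.72
position: [0.4819, -0.0314, 0.0409]
tool_rot: [-3.14, -0.0, 1.73]
force: [-7.4, -1.7, 4.6]
grip_width: 0.0353
```

>>> move_arm --jaw '[255,255,255]' --dp '[[0,0,0.0004],[0,0,0],[0,0,0]]' --rotation '[[0,0,0],[0,0,0],[0,0,0]]'

```text
clock: 13.1
position: [0.4818, -0.0315, 0.0406]
tool_rot: [-3.14, 0.0, 1.73]
force: [-7.9, -1.1, 5.4]
grip_width: 0.0354
```

>>> move_arm --jaw '[255,255,255]' --dp '[[0,0,0.0004],[0,0,0],[0,0,0]]' --rotation '[[0,0,0],[0,0,0],[0,0,0]]'

```text
clock: 13.48
position: [0.4819, -0.0315, 0.0405]
tool_rot: [-3.14, 0.0, 1.73]
force: [-9.8, -0.8, 12.7]
grip_width: 0.0352
```

>>> move_arm --jaw '[255,255,255,255]' --dp '[[0,0,0.0001],[0,0,0],[0,0,0],[0,0,0]]' --rotation '[[0,0,0],[0,0,0],[0,0,0],[0,0,0]]'

```text
clock: 13.98
position: [0.4819, -0.0314, 0.0405]
tool_rot: [-3.14, 0.0, 1.73]
force: [-10.0, -1.4, 14.3]
grip_width: 0.0356
```

Run:
```python
from h import *
from workcell import bot,grab_frame
import cv2
g=grab_frame("scene");f=grab_frame("wrist");o=bot.observe()
print(o["clock"],o["position"],o["tool_rot"],o["force"],o["moment"])
a=cv2.resize(f[60:310,200:450],(400,400),interpolation=cv2.INTER_CUBIC)
b=cv2.resize(g[165:265,225:325],(400,400),interpolation=cv2.INTER_CUBIC)
cv2.imwrite("pics/c4.png",cv2.hconcat([a,b]))
```

```text
14.075 [ 0.48189543 -0.03144079  0.04044307] [-3.14025723e+00  7.60233578e-05  1.73044937e+00] [-9.77489648 -0.87194495 15.03434209] [-0.21531152  2.16234305 -0.23549231]
```

View pics/c4.png

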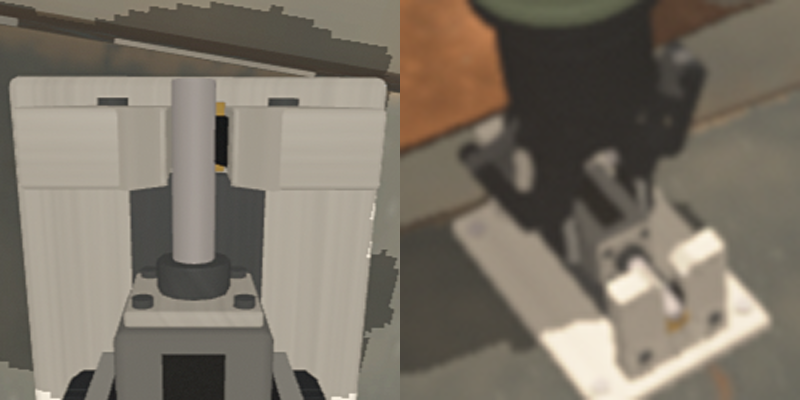

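The axle sits down in both slots beside the pad (far end at crop (194,140)). The stop was found at TCP z 40.5 mm, matching the expected height, with about 10 N on the floors. Next I'll release.

>>> move_arm --jaw '[100,100,100,100,100,100]' --dp '[[0,0,0],[0,0,0],[0,0,0],[0,0,0],[0,0,0],[0,0,0]]' --rotation '[[0,0,0],[0,0,0],[0,0,0],[0,0,0],[0,0,0],[0,0,0]]'

```text
clock: 14.82
position: [0.4826, -0.0313, 0.0402]
tool_rot: [-3.142, 0.0, 1.731]
force: [-0.3, -0.5, -1.0]
grip_width: 0.0523
```

Run:
```python
from workcell import bot,grab_frame
import cv2
f=grab_frame("wrist");o=bot.observe();print(o["force"],o["grip_width"],o["position"])
p=cv2.imread("pics/c4.png")
cv2.imwrite("pics/w5.png",f)
a=cv2.resize(f[60:310,200:450],(400,400),interpolation=cv2.INTER_CUBIC)
cv2.imwrite("pics/c5.png",cv2.hconcat([p[:,:400],a]))
```

```text
[0.27151528 0.55011108 0.19589912] 0.05187665540073035 [ 0.48265829 -0.03126643  0.04018043]
```

View pics/c5.png

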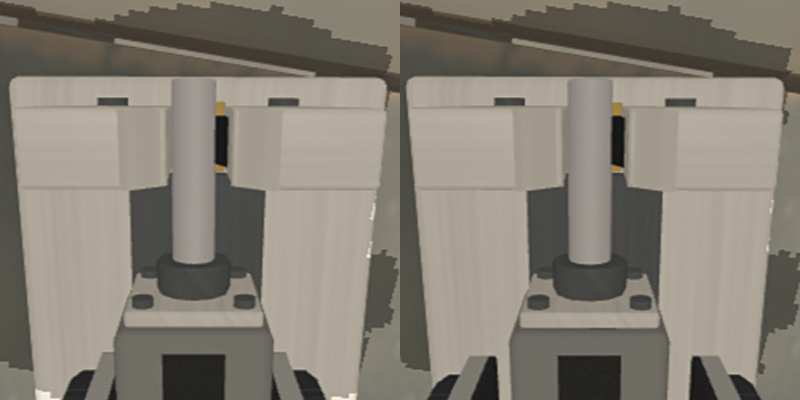

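Fingers are open at 52 mm and clear of the block. The rotor has not moved, and the force reads about zero. I'll retract straight up.

>>> move_arm --jaw '[100,100,100,100,100,100,100,100]' --dp '[[0,0,-0.01],[0,0,-0.03],[0,0,-0.05],[0,0,-0.05],[0,0,-0.05],[0,0,0],[0,0,0],[0,0,0]]' --rotation '[[0,0,0],[0,0,0],[0,0,0],[0,0,0],[0,0,0],[0,0,0],[0,0,0],[0,0,0]]'

```text
clock: 15.88
position: [0.4821, -0.0312, 0.1913]
tool_rot: [-3.14, -0.0, 1.731]
force: [0.6, -0.0, 0.3]
grip_width: 0.0519
```

Run:
```python
from h import *
from workcell import bot,grab_frame
import cv2
o=bot.observe();c=calibration("wrist");f=grab_frame("wrist");g=grab_frame("scene")
print(o["clock"],o["position"],o["force"])
cen=np.array([.4829,-.0311]);u=np.array([-.158,.987])
for n,k in(("wrist",c),("scene",calibration("scene"))):
    for z in(.051,.056):print(n,z,[proj(k,[*(cen+s*.078*u),z]).round(1).tolist() for s in(-1,1)])
a=cv2.resize(f[40:340,170:470],(400,400),interpolation=cv2.INTER_CUBIC)
b=cv2.resize(g[175:275,225:325],(400,400),interpolation=cv2.INTER_CUBIC)
cv2.imwrite("pics/c6.png",cv2.hconcat([a,b]))
```

```text
15.875 [ 0.48210014 -0.0312478   0.1913392 ] [ 0.64706784 -0.02883261  0.33830979]
wrist 0.051 [[321.2, 302.8], [321.6, 118.3]]
wrist 0.056 [[321.2, 305.6], [321.6, 118.3]]
scene 0.051 [[294.2, 243.7], [256.1, 198.8]]
scene 0.056 [[294.1, 242.2], [255.8, 197.3]]
```

View pics/c6.png

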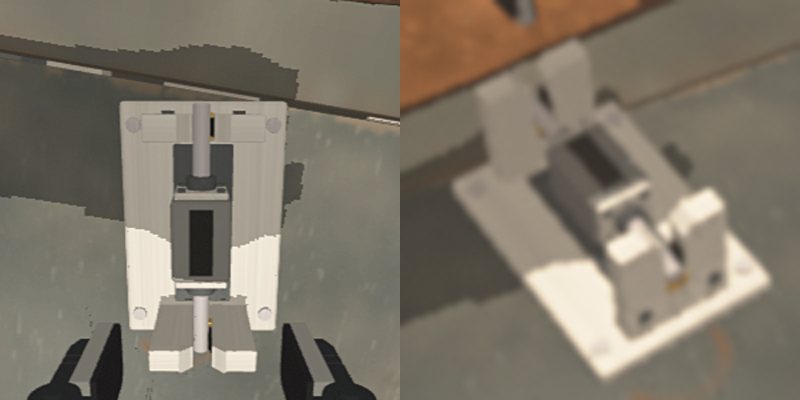

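The rotor lies centred and level in both slots. Its wrist-view tips are at about (321.5,304.8) and (320.8,117), within 2 px of the predicted home pose, and the gripper is well clear. I'll hand in now.

```bash
python3 -c "
from workcell import workorder
print(workorder.job_done())"
```

```text
the job is handed in; nothing more can be done
None
```

The rotor is seated in the stand: I gripped it by its block, lowered the axle into both slots past the pads, released it, and handed the job in at about 16 s.

- **Pressing home:** The pads gave about 5–8 N of rub. The stop came at a TCP height of 40.5 mm against an expected 40.6 mm. I held a push of about 10 N on the floors for roughly half a second; this is the force reading less the rub, so an estimate.
- **After release:** The rotor did not move when the fingers opened, and the force on the tool read about zero. From above, both axle tips are within about 2 px of the predicted home pose. That check cannot resolve height to better than about 2–3 mm, so seating height rests mainly on the felt stop.
- **Corrections and disagreements:**
  - The first stand estimates differed by up to 4 mm along its y. A closer look put the stand about 1.5 mm off in x, which I corrected before inserting.
  - While still gripped, the tool read about 10 N sideways from the pads; this vanished on release.
- **Bystanders:** The bottle, beaker and tin stood well clear of the arm's path and I saw no contact. I did not re-measure their positions at the end.

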